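# Nest the reference sphere on a measuring-machine fixture

## Task

Slide the reference sphere, by its round steel base and without lifting it off the plate, fully home so that the base presses against both brass stop screws at the same time; then slide the red-posted clamp forward until its spring plunger is pressed in by the base and holds it on all three points, and let go. Be gentle: a few newtons at the screws and the plunger, never over 15 N. Do not touch the white ball with the robot or disturb the gauge blocks and the tip stand.

Things in the scene. Friction and masses are not known exactly. Their poses are not given: they have to be found in the camera images.
- nest: Fixed aluminium plate 200 (own x) x 320 (own y) x 15 mm; origin at the centre of its underside on the table, z up. It carries two stops near its +y end and the clamp near its -y end. With both screws at mid setting the seated base's axis is at own x 0, y +75 mm; the real settings shift that by up to 14 mm any way.
- stop_left: Blue block 26 x 26 x 32 mm, fixed at nest x -47, y +122 mm; origin at its underside's centre, on the plate's top; own +x points to the nominal seat (nest +x, -y at 45 degrees). From its +x face a rigid brass stop screw, 10 mm thick, round-nosed, 12 mm above the plate, sticks out 12 to 32 mm (22 = mid setting): the setting differs each time and is not reported.
- stop_right: The same as stop_left, mirrored, at nest x +47, y +122 mm; own +x points along nest (-x, -y) at 45 degrees; its screw has its own unreported setting, 12 to 32 mm out.
- clamp: Dark steel carriage 44 x 40 (y) x 28 mm, slides 160 mm along nest +y on the line x = 0, stays where left (8 N friction). Origin under its centre on the plate's top, axes as the nest's. A steel spring plunger, 12 mm above the plate, points to +y: its round nose is at own y +45 mm when free and gives 12 mm (1.5 N at first touch, 5 N fully in, then solid).
- clamp_post (a point): Grip point on the clamp's red upright post: 16 mm in diameter, from 28 to 64 mm above the plate's top, on the carriage's centre; this point is 48 mm above the plate's top. Moves with the clamp.
- ref: Reference sphere artefact, loose, about 0.58 kg: round steel base 64 mm in diameter and 22 mm high, a thin dark stem above it, a white ceramic ball on top (58 mm high in all). Origin at the centre of the base's underside, z up. It stands on the plate between the clamp and the stops. Base, plate and screws are ground and polished (friction about 0.25): it slides at 1 to 2 N.
- ref_ball: The white ceramic ball of the reference sphere, 25 mm in diameter, fixed on it; origin at the ball's centre, 45.5 mm above the base's underside. Not to be touched by the robot.
- block_stack_a: Bystander: stack of gauge blocks, 35 x 50 x 36 mm, loose on the table beside the plate; origin at the centre of its underside.
- block_stack_b: Bystander: stack of gauge blocks, 35 x 50 x 27 mm, loose on the table beside the plate; origin at the centre of its underside.
- tip_stand: Bystander: black stand with a round 36 mm foot and a small white ball, 65 mm high, loose on the table beside the plate; origin at the centre of its underside.
Mind the look-alikes: they are no part of the job. Leave any purple look-alike of the ref alone.

How it is judged:
By the outcome, as a careful person would: the job done as asked, in the order asked, and still so for the second after the job is handed in, with the robot touching nothing.
It also fails if it takes over 72 s, if anything falls off the work surface, if the arm or the gripper's body presses on something with over 40 N, if the wrist force passes 120 N, or if a joint passes its speed limit or range.

## Robot

A 6-joint arm with a two-finger parallel gripper is mounted at the origin on the work surface. World frame = base frame: x ahead of the robot, y to its left, z up, the work surface at z = 0. Lengths are in mm, angles in degrees, forces in N, time in s.
With the tool pointing down it reaches from about 350 to 850 mm from the base axis. Payload 8.1 kg.
Tool frame: the origin (TCP) lies midway between the tips of the shut fingers; the grasp point (between the pads) lies 19 mm behind it; z points along the fingers, y is the line along which they close (so a half turn about z gives the same grasp; the last joint's range is limited). The gripper opens to 85 mm and grips with 20 to 120 N. Pads are 22 mm wide; open, the fingers measure 114 mm over their backs; the gripper's body (76 mm by 85 mm) begins 54 mm behind the grasp point. The pads swing forward as they close: fully open they stand 13 mm farther back than shut.
Start: joints at [-71.012, 7.471, 85.268, -0, 87.261, -4.893], TCP at [242.922, -548.629, 231.292] pointing down, gripper open.
Joint ranges: [-169.43, 169.43], [-51.17, 129.36], [1.28, 143.12], [-76.62, 256.62], [0, 156.53], [-152.29, 152.29]. Speed limits (degrees/s): [136.94, 136.94, 159.86, 180, 180, 180].

## Interface

Orientations are given as [roll, pitch, yaw] about the fixed x, y, z axes, in that order (R = Rz(yaw) Ry(pitch) Rx(roll)).
In Python, from bench import r gives the robot as it stands. The module is installed in compiled form; this text tells all that it offers.
- The arm moves only by the tool jog_arm, never from a script. Its argument "rows" is a list of rows, each a list of 2 entries, a list of its own where there are three numbers: the shift along the tool's x, y, z in mm, then the turn, a rotation vector about the tool's x, y, z in rad. A call has 1 to 10 rows; each row is the pose to reach, as a shift and turn from the pose commanded when the call began, along the tool's axes at that moment; what a row does not reach only later rows make up. A row lasts 1/10 s, in which the tool goes at most 50 mm and 8.59 degrees, less where a joint would pass 70% of its speed; a pose out of reach is approached as far as the arm can. A call with a gripper value outside its range is refused whole. "grip" is the finger opening in mm, from 0 to 85.4, set as the call begins (left out, the last holds). The fingers move at their own pace and stop on an object; "force" is the grip in N (left out, the last holds). Time passes only in rows, so rows that repeat a pose let the fingers close. It gives the time, the measured TCP pose, the force, the opening and the grip force at its end, in the units of the state.
- r.sense(): the state, without advancing time (a new reading comes with each control period).
- r.snapshot(name): name is "scene" or "top"; returns (picture, depth): 400x640x3 uint8, blue, green, red; 400x640 float32, mm along the optical axis (not along the pixel's ray), 0 where there is no reading.
- r.camera_params(name): a dict with "fx", "fy", "cx", "cy" (pixels), "dist_coeffs" ([k1, k2, p1, p2, k3] as OpenCV has them; the pictures are not rectified), "pose" (4x4, takes a point from camera to world coordinates). Camera axes: x right, y down, z forward; pixel columns grow to the right and rows downward; lengths in mm; the calibration is good to about 2 mm. A picture is of the moment at which its call begins. camera_params takes no time and is no camera call.
- r.hand_in(): hands the job in; it is judged then, once.
The state is a dict: "time": time; "joint_pos": joint angles; "qd": joint speeds; "joint_efforts": joint torques, N m; "tool_pos": TCP position; "tcp_rot": TCP orientation; "ft_force": force on the tool from outside, world axes, zero at the start; "wrist_torque": the same for the moment, N m; "finger_gap": finger opening in mm; "grip_force": force on a finger pad.
Only numpy, scipy, OpenCV 4.12 (cv2) and the standard library are available. Lean on these libraries where they do the work, as an engineer would, in place of code of your own. Each camera call takes 0.05 s, during which the arm holds its last target. There are 200 camera calls.

## Working session

There is one attempt and no reset: what is moved stays moved. The work goes in short steps, Python scripts to look and compute and a tool call to move; the robot and the scene stay as the last step left them, time stands still between calls to the robot, and variables do not carry over. Pictures are saved under pics/ and viewed, at most 11 in all, crops included, and the job is handed in when it is done.

Besides the shell and the picture viewer there is one more tool, called after "Call:" as name([rows], argument=value, ...), one row to a line, values as JSON. jog_arm: Moves the arm, as the interface text tells. Its arguments: {"type":"object","properties":{"rows":{"type":"array"},"grip":{"type":"number"},"force":{"type":"number"}},"required":["rows"]}

```bash
mkdir -p pics; ls
python3 - <<'E'
from bench import r
import cv2,numpy as np
for n in("top","scene"):
    p,d=r.snapshot(n); cv2.imwrite(f"pics/{n}0.png",p); np.save(f"{n}0.npy",d); c=r.camera_params(n); print(n,c)
s=r.sense(); print(s['tool_pos'],s['tcp_rot'],s['ft_force'],s['time'],s['finger_gap'])
E
```

```text
pics
top {'fx': 465.38942164980716, 'fy': 465.38942164980716, 'cx': 311.56555353682376, 'cy': 195.93086921719987, 'dist_coeffs': array([-0.00665938,  0.        ,  0.        ,  0.        ,  0.        ]), 'pose': array([[-5.43443697e-04, -9.91550650e-01,  1.29718975e-01,
         5.12328843e+02],
       [-9.99997055e-01,  2.32022389e-04, -2.41583891e-03,
         1.64909261e+01],
       [ 2.36532894e-03, -1.29719905e-01, -9.91547856e-01,
         9.70299571e+02],
       [ 0.00000000e+00,  0.00000000e+00,  0.00000000e+00,
         1.00000000e+00]])}
scene {'fx': 377.7285672528, 'fy': 377.7285672528, 'cx': 316.36282977347526, 'cy': 195.08204559301743, 'dist_coeffs': array([0.02240475, 0.        , 0.        , 0.        , 0.        ]), 'pose': array([[ 1.56500421e-01,  6.25303601e-01, -7.64527975e-01,
         1.14915898e+03],
       [ 9.87664857e-01, -1.03056651e-01,  1.17887473e-01,
        -4.20085754e+01],
       [-5.07423164e-03, -7.73546853e-01, -6.33718801e-01,
         5.44535446e+02],
       [ 0.00000000e+00,  0.00000000e+00,  0.00000000e+00,
         1.00000000e+00]])}
[ 242.73150925 -548.15531307  230.33554646] [-1.79904242e+02 -7.39818418e-03  2.38792671e+01] [-0.42815679 -0.64107691 -0.2381978 ] 0.1 85.78608598900996
```

View pics/top0.png

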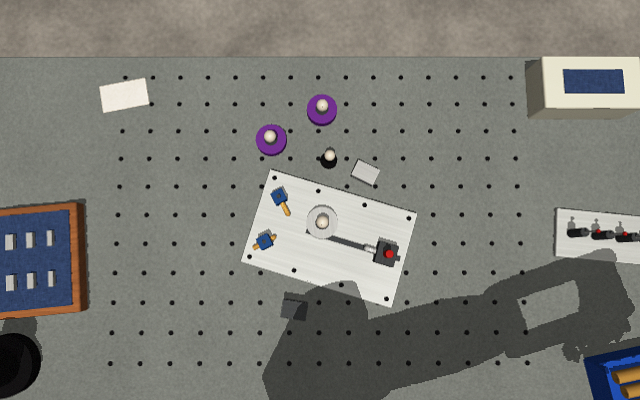

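View pics/scene0.png

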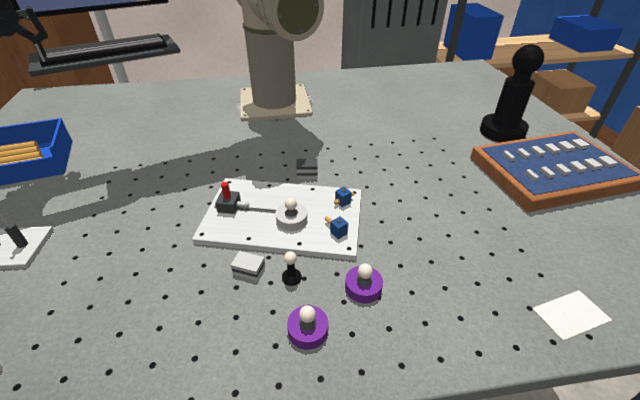

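The top view shows three sphere artefacts: one with a steel base on the plate at (322,221), and two with purple bases at (321,108) and (271,139). Only the steel one on the plate, between the clamp (387,253) and the stops (279,197) and (264,241), fits the description. I'll check it in an enlarged crop.

```bash
cat > h.py <<'E'
from bench import r
import cv2,numpy as np
def ray(n,uv,z):
    "world points where the pixels' rays meet height z"
    c=r.camera_params(n);K=np.array([[c['fx'],0,c['cx']],[0,c['fy'],c['cy']],[0,0,1]])
    q=cv2.undistortPoints(np.float64(uv).reshape(-1,1,2),K,c['dist_coeffs'])[:,0]
    d=np.c_[q,np.ones(len(q))]@c['pose'][:3,:3].T;o=c['pose'][:3,3]
    return o+d*((z-o[2])/d[:,2])[:,None]
def proj(n,P):
    c=r.camera_params(n);K=np.array([[c['fx'],0,c['cx']],[0,c['fy'],c['cy']],[0,0,1]])
    T=np.linalg.inv(c['pose']);return cv2.projectPoints(np.float64(P).reshape(-1,1,3),cv2.Rodrigues(T[:3,:3])[0],T[:3,3],K,c['dist_coeffs'])[0][:,0]
def crop(n,name,x0,y0,x1,y1,k,img=None):
    p=r.snapshot(n)[0] if img is None else img
    cv2.imwrite(f"pics/{name}.png",cv2.resize(p[y0:y1,x0:x1],None,fx=k,fy=k,interpolation=cv2.INTER_CUBIC))
E
python3 - <<'E'
from h import *
crop("top","c1",235,160,425,310,4,cv2.imread("pics/top0.png"))
E
```

```text
(no output)
```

View pics/c1.png

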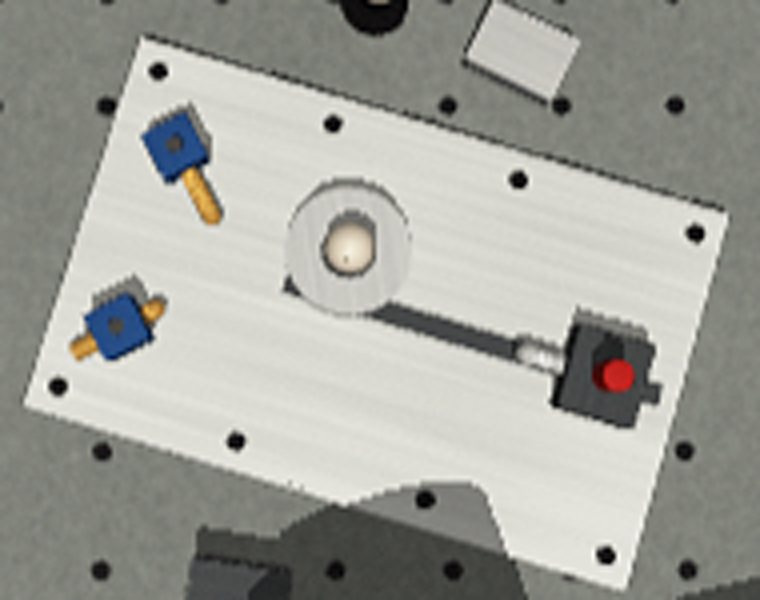

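```bash
cat >> h.py <<'E'
def full(uv,x0=235,y0=160,k=4): return (np.float64(uv).reshape(-1,2)+.5)/k-.5+[x0,y0]
def fitnest():
    W=ray("top",full([(143,37),(727,212),(627,590),(25,405)]),15)[:,:2]
    L=np.float64([(1,160),(1,-160),(-1,-160),(-1,160)])*[100,1]
    if np.cross(W[1]-W[0],W[2]-W[1])*np.cross(L[1]-L[0],L[2]-L[1])<0: L[:,0]*=-1
    a,b=L-L.mean(0),W-W.mean(0); U,S,V=np.linalg.svd(a.T@b); R=(U@V).T
    return R,W.mean(0),W-(L@R.T+W.mean(0)),L
E
python3 - <<'E' 2>/dev/null
from h import *
R,t,e,L=fitnest(); print(R,t,e,L,np.degrees(np.arctan2(R[1,0],R[0,0])))
for n,uv,z in(("base",(348,251),37),("ball",(350,247),60.5),("post",(618,375),79),("upper tip",(213,222),27),("lower tip",(162,303),27),("upper block",(175,145),47),("lower",(118,326),47)):
    w=ray("top",full(uv),z)[0]; print(n,w.round(1),((w[:2]-t)@R).round(1))
d=np.load("top0.npy");print("block a?",ray("top",[(366,172),(294,306),(329,157)],30).round(0))
E
```

```text
[[ 0.95723354  0.28931636]
 [-0.28931636  0.95723354]] [553.22389156 -22.51501759] [[-0.9990513  -1.66417337]
 [-0.12375302  2.63396285]
 [ 0.72541312  0.66034649]
 [ 0.3973912  -1.63013597]] [[ 100.  160.]
 [ 100. -160.]
 [-100. -160.]
 [-100.  160.]] -16.817031721476095
base [580.9  -6.   37. ] [21.7 23.9]
ball [581.1  -6.4  60.5] [22.  23.5]
post [ 518.7 -133.1   79. ] [  -1.  -115.9]
upper tip [596.4  62.4  27. ] [16.8 93.8]
lower tip [555.3  87.9  27. ] [-29.9 106.3]
upper block [633.2  80.6  47. ] [ 46.8 121.9]
lower [543.1 108.   47. ] [-47.5 122. ]
block a? [[685. -98.  30.]
 [416.  49.  30.]
 [716. -22.  30.]]
```

Call:
jog_arm([
  [[507, -310, 0], [0, 0, -1.154]],
  [[507, -310, 0], [0, 0, -1.154]],
  [[507, -310, 0], [0, 0, -1.154]],
  [[507, -310, 0], [0, 0, -1.154]],
  [[507, -310, 0], [0, 0, -1.154]],
  [[507, -310, 0], [0, 0, -1.154]],
  [[507, -310, 0], [0, 0, -1.154]],
  [[507, -310, 0], [0, 0, -1.154]],
  [[507, -310, 0], [0, 0, -1.154]],
  [[507, -310, 0], [0, 0, -1.154]],
], grip=45)

```text
time: 1.1
tool_pos: [528.0, -135.4, 231.0]
tcp_rot: [-180.0, -0.0, 90.0]
ft_force: [0.4, -0.6, 0.9]
finger_gap: 45.1
grip_force: 0.0
```

Call:
jog_arm([
  [[40, 28, 20], [0, 0, 0]],
  [[75, 53, 40], [0, 0, 0]],
  [[75, 53, 80], [0, 0, 0]],
  [[75, 53, 120], [0, 0, 0]],
  [[75, 53, 150], [0, 0, 0]],
  [[75, 53, 170], [0, 0, 0]],
  [[75, 53, 180], [0, 0, 0]],
  [[75, 53, 180], [0, 0, 0]],
  [[75, 53, 180], [0, 0, 0]],
])

```text
time: 2.0
tool_pos: [581.1, -62.6, 52.3]
tcp_rot: [179.9, 0.0, 90.0]
ft_force: [-0.1, -0.8, 0.8]
finger_gap: 45.0
grip_force: 0.0
```

Run:
```python
from h import *
s=r.sense(); print(s['tool_pos'],s['ft_force'],s['finger_gap'])
crop("scene","s1",180,140,400,290,3.6)
```

```text
[581.05006344 -62.6435467   52.29138051] [-0.11248628 -0.83662928  0.84993098] 44.96545784425929
```

View pics/s1.png

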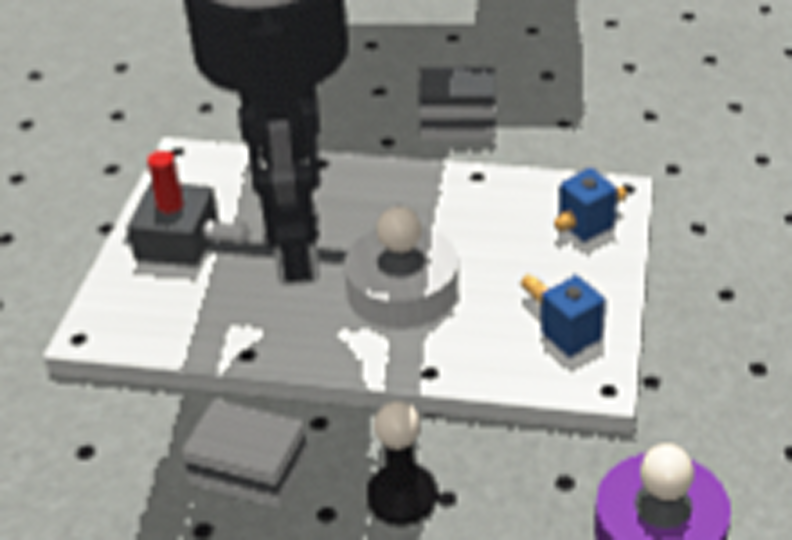

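The crop confirms the steel-based ref at (400,280), with the open fingers behind it at (295,270) and the clamp at (175,230). The purple look-alike at (663,500) is clear of the path.

Call:
jog_arm([
  [[0, 0, 15], [0, 0, 0]],
  [[0, 0, 22], [0, 0, 0]],
  [[0, 0, 26], [0, 0, 0]],
  [[0, 0, 29], [0, 0, 0]],
  [[0, 0, 30], [0, 0, 0]],
  [[0, 0, 30], [0, 0, 0]],
  [[0, 0, 30], [0, 0, 0]],
])

```text
time: 2.75
tool_pos: [580.6, -62.5, 21.6]
tcp_rot: [180.0, 0.0, 90.0]
ft_force: [-0.9, 0.2, -0.0]
finger_gap: 44.8
grip_force: 0.0
```

Call:
jog_arm([
  [[5, 0, 0], [0, 0, 0]],
  [[10, 0, 0], [0, 0, 0]],
  [[14, 0, 0], [0, 0, 0]],
  [[17, 0, 0], [0, 0, 0]],
  [[19, 0, 0], [0, 0, 0]],
  [[21, 0, 0], [0, 0, 0]],
  [[23, 0, 0], [0, 0, 0]],
  [[25, 0, 0], [0, 0, 0]],
  [[27, 0, 0], [0, 0, 0]],
  [[29, 0, 0], [0, 0, 0]],
])

```text
time: 3.75
tool_pos: [580.4, -33.5, 21.3]
tcp_rot: [180.0, 0.0, 90.0]
ft_force: [-0.2, -1.8, 0.1]
finger_gap: 45.1
grip_force: 0.7
```

Run:
```python
from h import *
s=r.sense(); print(s['tool_pos'],s['ft_force'],s['finger_gap'])
crop("scene","s2",180,140,400,290,3.6)
```

```text
[580.40884571 -33.45654804  21.32494712] [-0.18552623 -1.83684957  0.11944012] 45.060411858526834
```

View pics/s2.png

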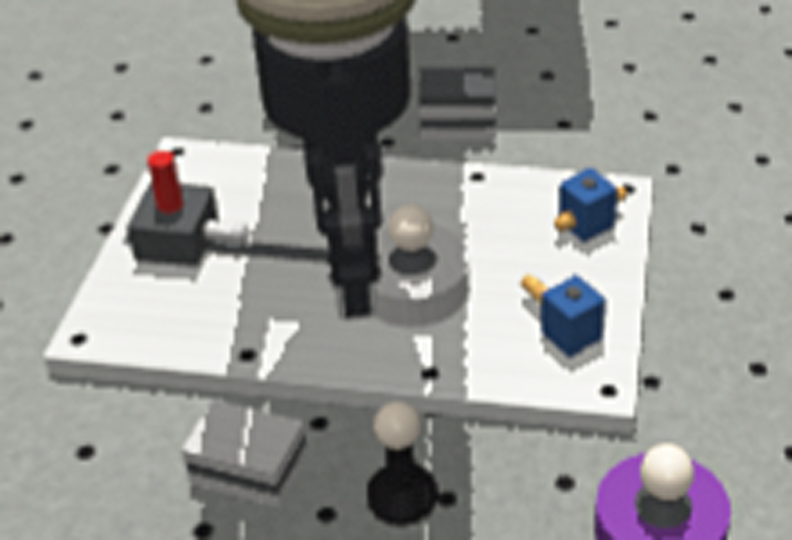

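The ref at (410,230) moved with both fingers on its base. Next I push it diagonally to a point in front of the seat.

Call:
jog_arm([
  [[3, -2, 0], [0, 0, 0]],
  [[7, -5, 0], [0, 0, 0]],
  [[11, -7.5, 0], [0, 0, 0]],
  [[15, -10, 0], [0, 0, 0]],
  [[19, -12.5, 0], [0, 0, 0]],
  [[23, -15, 0], [0, 0, 0]],
  [[27, -18, 0], [0, 0, 0]],
  [[31, -20.5, 0], [0, 0, 0]],
  [[35, -23, 0], [0, 0, 0]],
  [[38, -25, 0], [0, 0, 0]],
])

```text
time: 4.8
tool_pos: [555.1, 4.9, 21.3]
tcp_rot: [-180.0, -0.0, 90.0]
ft_force: [1.3, -1.3, 0.1]
finger_gap: 45.1
grip_force: 0.7
```

```bash
python3 - <<'E' 2>/dev/null
from h import *
s=r.sense(); print(s['tool_pos'],s['ft_force'],s['finger_gap'])
crop("scene","s3",260,160,380,250,6.6)
R,t,_,_=fitnest()
c=np.array([s['tool_pos'][0],s['tool_pos'][1]+33.8,60.5]); print(c,(c[:2]-t)@R, (proj("scene",[c])-[260,160])*6.6)
E
```

```text
[555.14262077   4.9425764   21.29498543] [ 1.25711216 -1.27410204  0.14641712] 45.082743218026295
[555.14262077  38.7425764   60.5       ] [-15.88615195  59.19294316] [[337.19924774 214.26641803]]
```

View pics/s3.png

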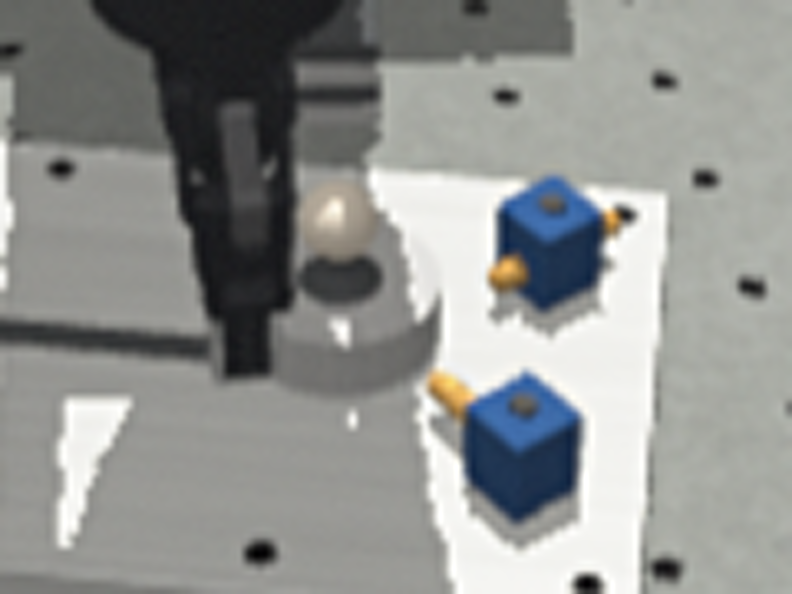

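Ball at (338,218), against a prediction of (337,214), so the base still sits in the fork. Now the approach to the screws.

Call:
jog_arm([
  [[1.5, 1, 0], [0, 0, 0]],
  [[3.5, 2.2, 0], [0, 0, 0]],
  [[5.5, 3.4, 0], [0, 0, 0]],
  [[7.5, 4.6, 0], [0, 0, 0]],
  [[9, 5.6, 0], [0, 0, 0]],
  [[10, 6.2, 0], [0, 0, 0]],
  [[11, 6.8, 0], [0, 0, 0]],
  [[12, 7.4, 0], [0, 0, 0]],
])

```text
time: 5.65
tool_pos: [562.8, 16.6, 21.3]
tcp_rot: [-180.0, 0.0, 90.0]
ft_force: [0.3, -0.4, -0.5]
finger_gap: 44.9
grip_force: 0.6
```

Call:
jog_arm([
  [[0.4, 0.3, 0], [0, 0, 0]],
  [[0.8, 0.5, 0], [0, 0, 0]],
  [[1.2, 0.8, 0], [0, 0, 0]],
  [[1.6, 1.0, 0], [0, 0, 0]],
  [[2.0, 1.3, 0], [0, 0, 0]],
])

```text
time: 6.15
tool_pos: [564.1, 18.6, 21.3]
tcp_rot: [-180.0, 0.0, 90.0]
ft_force: [-0.5, -0.3, -1.0]
finger_gap: 45.2
grip_force: 0.6
```

Call:
jog_arm([
  [[0.4, 0.3, 0], [0, 0, 0]],
  [[0.8, 0.5, 0], [0, 0, 0]],
  [[1.2, 0.8, 0], [0, 0, 0]],
])

```text
time: 6.45
tool_pos: [564.6, 19.6, 21.2]
tcp_rot: [-180.0, 0.0, 90.0]
ft_force: [-2.4, -1.9, 0.7]
finger_gap: 44.7
grip_force: 2.0
```

Right screw has probably touched first, so I'll slide along it towards the left one.

Call:
jog_arm([
  [[0.3, -0.1, 0], [0, 0, 0]],
  [[0.6, -0.1, 0], [0, 0, 0]],
  [[0.6, -0.1, 0], [0, 0, 0]],
])

```text
time: 6.75
tool_pos: [564.5, 20.3, 21.1]
tcp_rot: [-180.0, 0.0, 90.0]
ft_force: [-3.1, -2.7, -0.7]
finger_gap: 45.0
grip_force: 2.0
```

```bash
python3 - <<'E' 2>/dev/null
from h import *
F=[]
for i in range(4): r.snapshot("top"); s=r.sense(); F.append(s['ft_force'])
print(np.mean(F,0),np.std(F,0),s['tool_pos'])
E
```

```text
[-3.36775804 -2.6383996  -0.34956837] [0.53153399 0.51088119 0.17012175] [564.52353552  20.33758995  21.15741698]
```

Call:
jog_arm([
  [[0.3, -0.1, 0], [0, 0, 0]],
  [[0.6, -0.2, 0], [0, 0, 0]],
  [[0.6, -0.2, 0], [0, 0, 0]],
])

```text
time: 7.25
tool_pos: [564.4, 21.0, 21.2]
tcp_rot: [-180.0, -0.0, 90.0]
ft_force: [-3.9, -2.5, -0.3]
finger_gap: 44.8
grip_force: 2.4
```

Call:
jog_arm([
  [[0.3, -0.1, 0], [0, 0, 0]],
  [[0.6, -0.2, 0], [0, 0, 0]],
  [[0.6, -0.2, 0], [0, 0, 0]],
])

```text
time: 7.55
tool_pos: [564.2, 21.7, 21.2]
tcp_rot: [-180.0, -0.0, 90.0]
ft_force: [-4.8, -2.3, -0.8]
finger_gap: 45.0
grip_force: 2.3
```

Call:
jog_arm([
  [[0.3, -0.2, 0], [0, 0, 0]],
  [[0.6, -0.4, 0], [0, 0, 0]],
  [[0.9, -0.6, 0], [0, 0, 0]],
  [[0.9, -0.6, 0], [0, 0, 0]],
])

```text
time: 7.95
tool_pos: [563.9, 22.6, 21.4]
tcp_rot: [180.0, -0.0, 90.0]
ft_force: [-3.4, -2.0, -1.6]
finger_gap: 45.3
grip_force: 1.8
```

```bash
python3 - <<'E' 2>/dev/null
from h import *
s=r.sense(); print(s['tool_pos'],s['ft_force'],s['finger_gap'])
crop("scene","s4",260,160,380,250,6.6)
E
```

```text
[563.92812961  22.63157825  21.38156591] [-3.4170289  -1.99435707 -1.6287758 ] 45.27424160944076
```

View pics/s4.png

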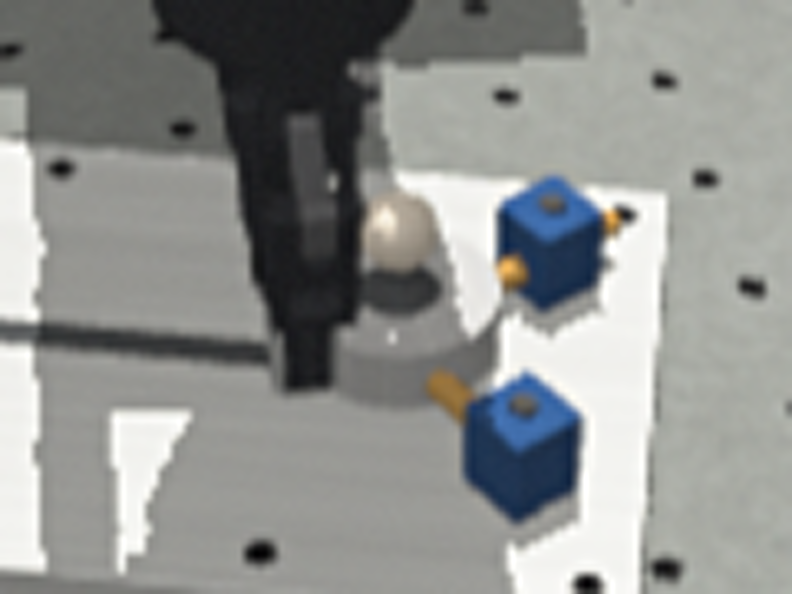

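The base touches the right screw (440,385) and is nearly at the left one (512,270). I'll go on along the tangent until the y force rises.

Call:
jog_arm([
  [[0.3, -0.1, 0], [0, 0, 0]],
  [[0.6, -0.2, 0], [0, 0, 0]],
  [[0.9, -0.4, 0], [0, 0, 0]],
  [[0.9, -0.4, 0], [0, 0, 0]],
])

```text
time: 8.4
tool_pos: [563.7, 23.1, 21.5]
tcp_rot: [180.0, 0.0, 90.0]
ft_force: [-2.8, -4.6, -1.2]
finger_gap: 45.3
grip_force: 2.4
```

Call:
jog_arm([
  [[0.3, -0.1, 0], [0, 0, 0]],
  [[0.6, -0.2, 0], [0, 0, 0]],
  [[0.6, -0.2, 0], [0, 0, 0]],
])

```text
time: 8.7
tool_pos: [563.6, 23.4, 21.5]
tcp_rot: [180.0, 0.0, 90.0]
ft_force: [-1.3, -5.6, -0.7]
finger_gap: 44.8
grip_force: 3.2
```

Both screws are loaded, by my estimate about 5 N left and 3 N right. I'll even it up slightly, then back off.

Call:
jog_arm([
  [[0, 0.3, 0], [0, 0, 0]],
  [[0, 0.3, 0], [0, 0, 0]],
])

```text
time: 8.9
tool_pos: [563.7, 23.4, 21.4]
tcp_rot: [180.0, 0.0, 90.0]
ft_force: [-2.1, -6.2, 0.9]
finger_gap: 44.9
grip_force: 3.4
```

Call:
jog_arm([
  [[-1, 0, 0], [0, 0, 0]],
  [[-3, 0, 0], [0, 0, 0]],
  [[-8, 0, 0], [0, 0, 0]],
  [[-15, 0, 0], [0, 0, 0]],
  [[-25, 0, -10], [0, 0, 0]],
  [[-30, 0, -50], [0, 0, 0]],
  [[-30, 0, -95], [0, 0, 0]],
  [[-30, 0, -110], [0, 0, 0]],
  [[-30, 0, -110], [0, 0, 0]],
])

```text
time: 9.8
tool_pos: [566.4, -7.0, 136.2]
tcp_rot: [179.5, 0.0, 90.0]
ft_force: [-0.1, -0.2, -0.6]
finger_gap: 45.2
grip_force: 0.0
```

Call:
jog_arm([
  [[-40, -15, 0], [0, 0, 0.1]],
  [[-80, -30, 0], [0, 0, 0.2]],
  [[-126, -46, 0], [0, 0, 0.2935]],
  [[-126, -46, 0], [0, 0, 0.2935]],
  [[-126, -46, 0], [0, 0, 0.2935]],
  [[-126, -46, 0], [0, 0, 0.2935]],
  [[-126, -46, 0], [0, 0, 0.2935]],
  [[-126, -46, 0], [0, 0, 0.2935]],
])

```text
time: 10.6
tool_pos: [517.7, -130.9, 131.1]
tcp_rot: [-180.0, -0.0, 73.3]
ft_force: [-0.2, -0.3, -0.4]
finger_gap: 44.8
grip_force: 0.0
```

```bash
python3 - <<'E' 2>/dev/null
from h import *
R,t,_,_=fitnest()
s=r.sense(); p=np.array(s['tool_pos']); print(p,s['tcp_rot'],s['ft_force'],(p[:2]-t)@R)
crop("scene","s5",190,150,380,270,4.2)
E
```

```text
[ 517.72899181 -130.93380681  131.06916921] [-1.79979173e+02 -9.12087875e-03  7.33046585e+01] [-0.23693713 -0.34640353 -0.37557675] [  -2.60957937 -114.05135624]
```

View pics/s5.png

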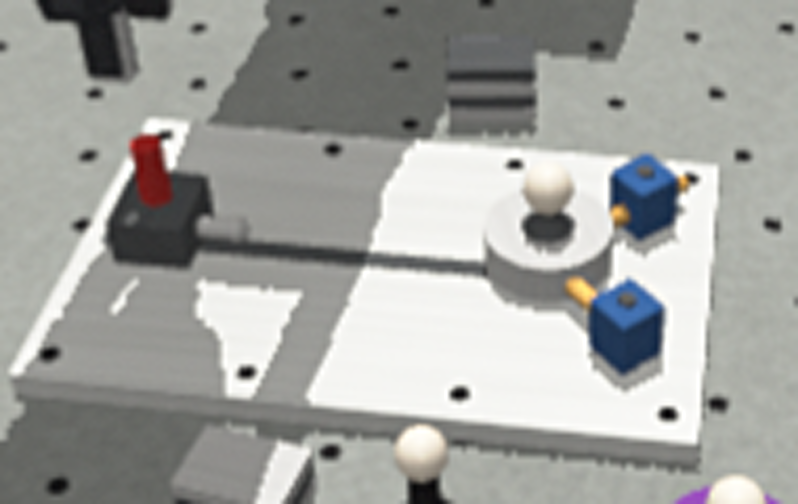

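The base (548,250) sits against both screws, at (575,290) and (622,214). The post's red top is at (147,145), and I'll lower onto it.

Call:
jog_arm([
  [[-1.7, 2.1, 20], [0, 0, 0]],
  [[-1.7, 2.1, 45], [0, 0, 0]],
  [[-1.7, 2.1, 65], [0, 0, 0]],
  [[-1.7, 2.1, 75], [0, 0, 0]],
  [[-1.7, 2.1, 80], [0, 0, 0]],
  [[-1.7, 2.1, 80], [0, 0, 0]],
  [[-1.7, 2.1, 80], [0, 0, 0]],
])

```text
time: 11.35
tool_pos: [519.8, -134.4, 52.3]
tcp_rot: [179.9, 0.0, 73.2]
ft_force: [-0.7, 0.6, -0.8]
finger_gap: 45.0
grip_force: 0.0
```

Call:
jog_arm([
  [[0, 0, 0], [0, 0, 0]],
  [[0, 0, 0], [0, 0, 0]],
  [[0, 0, 0], [0, 0, 0]],
  [[0, 0, 0], [0, 0, 0]],
  [[0, 0, 0], [0, 0, 0]],
  [[0, 0, 0], [0, 0, 0]],
  [[0, 0, 0], [0, 0, 0]],
], grip=10, force=25)

```text
time: 12.05
tool_pos: [518.3, -134.1, 52.1]
tcp_rot: [-179.9, 0.0, 73.2]
ft_force: [-7.7, 2.0, 9.1]
finger_gap: 14.9
grip_force: 26.0
```

Call:
jog_arm([
  [[0, -1.3, -0.8], [0, 0, 0]],
  [[4, -1.3, -0.8], [0, 0, 0]],
  [[12, -1.3, -0.8], [0, 0, 0]],
  [[20, -1.3, -0.8], [0, 0, 0]],
  [[28, -1.3, -0.8], [0, 0, 0]],
  [[36, -1.3, -0.8], [0, 0, 0]],
  [[44, -1.3, -0.8], [0, 0, 0]],
  [[50, -1.3, -0.8], [0, 0, 0]],
])

```text
time: 12.85
tool_pos: [532.4, -87.4, 52.2]
tcp_rot: [179.9, 0.1, 73.2]
ft_force: [-0.1, -8.9, -3.1]
finger_gap: 14.8
grip_force: 25.4
```

Call:
jog_arm([
  [[8, 0, 0], [0, 0, 0]],
  [[16, 0, 0], [0, 0, 0]],
  [[24, 0, 0], [0, 0, 0]],
  [[32, 0, 0], [0, 0, 0]],
  [[39, 0, 0], [0, 0, 0]],
  [[46, 0, 0], [0, 0, 0]],
  [[51, 0, 0], [0, 0, 0]],
  [[55, 0, 0], [0, 0, 0]],
  [[58, 0, 0], [0, 0, 0]],
  [[60, 0, 0], [0, 0, 0]],
])

```text
time: 13.85
tool_pos: [549.8, -30.2, 52.2]
tcp_rot: [179.9, 0.1, 73.2]
ft_force: [-0.3, -7.6, -2.6]
finger_gap: 15.1
grip_force: 25.4
```

```bash
python3 - <<'E' 2>/dev/null
from h import *
R,t,_,_=fitnest()
s=r.sense(); p=np.array(s['tool_pos']); print(p,s['ft_force'],(p[:2]-t)@R, np.array(s['ft_force'])[:2]@R)
crop("scene","s6",250,160,380,255,6)
E
```

```text
[549.84201089 -30.20475546  52.22900716] [-0.31283277 -7.64188017 -2.59859325] [-1.01248265 -8.33930838] [ 1.91146691 -7.40557163]
```

View pics/s6.png

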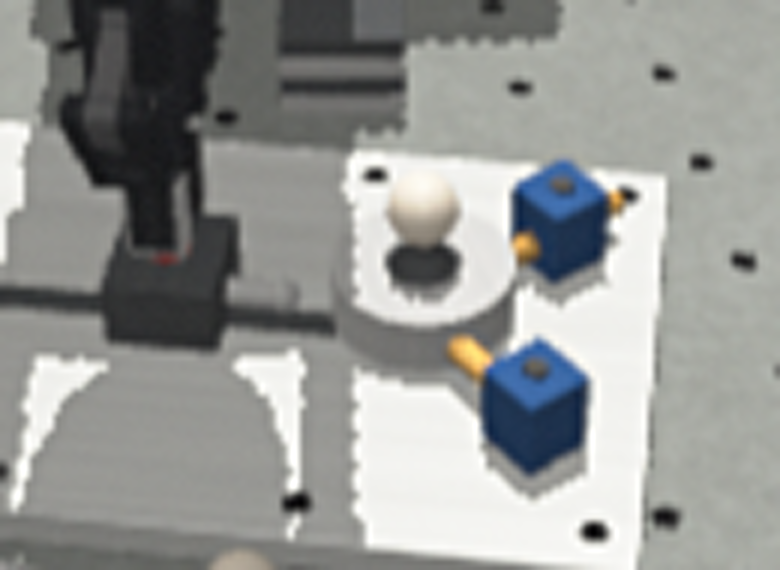

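The plunger nose (297,295) is roughly 13 mm short of the base edge (340,300), and the base is still on both screws.

Call:
jog_arm([
  [[2, 0, 0], [0, 0, 0]],
  [[4, 0, 0], [0, 0, 0]],
  [[6, 0, 0], [0, 0, 0]],
  [[8, 0, 0], [0, 0, 0]],
  [[9, 0, 0], [0, 0, 0]],
  [[10, 0, 0], [0, 0, 0]],
  [[11, 0, 0], [0, 0, 0]],
])

```text
time: 14.6
tool_pos: [553.0, -19.9, 52.2]
tcp_rot: [179.9, 0.1, 73.2]
ft_force: [0.9, -8.4, -2.8]
finger_gap: 15.4
grip_force: 25.4
```

Call:
jog_arm([
  [[1, 0, 0], [0, 0, 0]],
  [[2, 0, 0], [0, 0, 0]],
  [[3, 0, 0], [0, 0, 0]],
  [[4, 0, 0], [0, 0, 0]],
])

```text
time: 15.0
tool_pos: [554.1, -16.5, 52.2]
tcp_rot: [179.9, 0.2, 73.2]
ft_force: [0.1, -11.2, -2.6]
finger_gap: 14.9
grip_force: 25.5
```

Call:
jog_arm([
  [[1, 0, 0], [0, 0, 0]],
  [[2, 0, 0], [0, 0, 0]],
])

```text
time: 15.2
tool_pos: [554.6, -14.6, 52.2]
tcp_rot: [179.9, 0.2, 73.2]
ft_force: [-0.7, -11.0, -1.6]
finger_gap: 15.1
grip_force: 25.5
```

Call:
jog_arm([
  [[1, 0, 0], [0, 0, 0]],
  [[2, 0, 0], [0, 0, 0]],
  [[3, 0, 0], [0, 0, 0]],
  [[3, 0, 0], [0, 0, 0]],
  [[3, 0, 0], [0, 0, 0]],
])

```text
time: 15.7
tool_pos: [555.5, -11.9, 52.2]
tcp_rot: [179.9, 0.2, 73.1]
ft_force: [-0.9, -11.6, -1.5]
finger_gap: 14.9
grip_force: 25.5
```

```bash
python3 - <<'E' 2>/dev/null
from h import *
R,t,_,_=fitnest()
s=r.sense(); p=np.array(s['tool_pos']); print(p,s['ft_force'],(p[:2]-t)@R, np.array(s['ft_force'])[:2]@R)
crop("scene","s7",250,160,380,255,6)
E
```

```text
[555.46366652 -11.85576428  52.23572182] [ -0.85398978 -11.56095279  -1.48362825] [-0.93990862 10.85139828] [  2.52730508 -11.31360495]
```

View pics/s7.png

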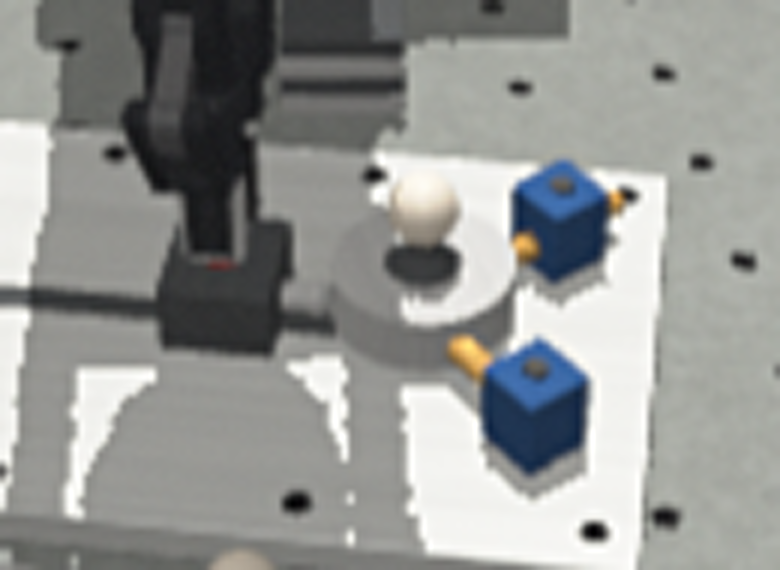

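The plunger is pressed in about 6 mm at roughly 3.6 N, and the base hasn't moved. Time to let go and lift off.

Call:
jog_arm([
  [[0, 0, 0], [0, 0, 0]],
  [[0, 0, 0], [0, 0, 0]],
  [[0, 0, 0], [0, 0, 0]],
  [[0, 0, 0], [0, 0, 0]],
  [[0, 0, 0], [0, 0, 0]],
  [[0, 0, 0], [0, 0, 0]],
], grip=45)

```text
time: 16.35
tool_pos: [555.4, -9.3, 52.1]
tcp_rot: [180.0, -0.0, 73.2]
ft_force: [0.2, -0.7, -0.0]
finger_gap: 44.8
grip_force: 0.0
```

Call:
jog_arm([
  [[0, 0, -10], [0, 0, 0]],
  [[0, 0, -30], [0, 0, 0]],
  [[0, 0, -70], [0, 0, 0]],
  [[-20, 0, -110], [0, 0, 0]],
  [[-65, 0, -130], [0, 0, 0]],
  [[-110, 0, -150], [0, 0, 0]],
  [[-150, 0, -160], [0, 0, 0]],
  [[-150, 0, -160], [0, 0, 0]],
  [[-150, 0, -160], [0, 0, 0]],
])

```text
time: 17.25
tool_pos: [512.0, -153.8, 213.1]
tcp_rot: [179.9, -0.0, 73.1]
ft_force: [-0.3, 0.9, -0.3]
finger_gap: 45.1
grip_force: 0.0
```

```bash
python3 - <<'E' 2>/dev/null
from h import *
s=r.sense(); print(s['tool_pos'],s['ft_force'],s['qd'])
a=r.snapshot("top")[0]; b=r.snapshot("scene")[0]
k=lambda p,x0,y0,x1,y1:cv2.resize(p[y0:y1,x0:x1],(390,285),interpolation=cv2.INTER_CUBIC)
cv2.imwrite("pics/f.png",np.vstack([k(a,235,170,365,265),k(b,250,160,380,255)]))
E
```

```text
[ 512.02779192 -153.79860554  213.11794199] [-0.27314993  0.91571952 -0.29077919] [ 2.21868352  0.92310743  1.03577617  0.43794877 -0.14825746  0.37418273]
```

View pics/f.png

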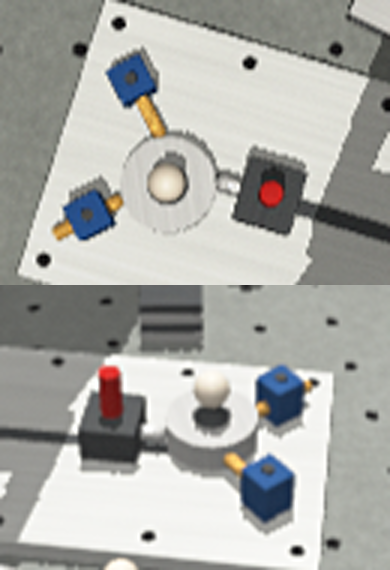

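The base touches both screws, at (158,132) and (120,202), and the plunger at (225,180) is pressed in. The robot is clear, so I'm handing in.

```bash
python3 -c "
from bench import r
print(r.hand_in())"
```

```text
the job is handed in; nothing more can be done
None
```

The job is handed in: the reference sphere's base rests against both stop screws (about 4–5 N at each, estimated), the clamp's plunger is pressed in about 6 mm (about 3.6 N) and holds it, and the robot has let go and is clear; the hand-in returned no verdict.

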